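# Click the vial adapters into their spring-clip rail in size order

## Robot

A 6-joint arm with a two-finger parallel gripper is mounted at the origin on a cart in front of the work surface, level with it; the furniture and walls round the work are solid. World frame = base frame: x ahead of the robot, y to its left, z up, the work surface at z = 0. Lengths are in mm, angles in rad, forces in N, time in s.
With the tool pointing down it reaches from about 300 to 875 mm from the base axis. Payload 6.4 kg.
Tool frame: the origin (TCP) lies at the very end of the fingers, on their centre line; the grasp point (between the pads) lies 19 mm behind it; y points along the fingers, z is the direction in which the jaws open and shut, and the axes are right-handed (so a half turn about y gives the same grasp; the last joint's range is limited). The gripper opens to 88 mm and grips with 3 to 60 N. Pads are 18 mm wide; open, the fingers measure 123 mm over their backs; the gripper's body (75 mm by 187 mm) begins 45 mm behind the grasp point.
Start: joints at [1.087, 0.181, 1.607, -0, 1.354, -0.206], TCP at [157.676, 552.973, 238.714] pointing down, gripper open.
Joint ranges: [-2.99, 2.99], [-0.89, 2.07], [0.3, 2.58], [-1.14, 4.28], [0, 2.63], [-3.12, 3.12]. Speed limits (rad/s): [2.57, 2.57, 3.01, 3.14, 3.14, 3.14].

## Interface

Orientations are given as a unit quaternion [w, x, y, z].
In Python, from workcell import get_state, snapshot, sign_off, find_in, cut_out, place_of gives the robot as it stands. The module is installed in compiled form; this text tells all that it offers.
- The arm moves only by the tool apply_moves, never from a script. Its argument "steps" is a list of rows, each a list of 2 entries, a list of its own where there are three numbers: the shift along the tool's x, y, z in m, then the turn, a rotation vector about the tool's x, y, z in rad. A call has 1 to 20 rows; each row is the pose to reach, as a shift and turn from the pose measured when the call began, along the tool's axes at that moment; what a row does not reach only later rows make up. A row lasts 1/12 s, in which the tool goes at most 41.7 mm and 7.16 degrees, less where a joint would pass 70% of its speed; a pose out of reach is approached as far as the arm can. A call with a gripper value outside its range is refused whole. "hand" is the opening in per cent of the stroke, from 0 (shut) to 100 (fully open), set as the call begins (left out, the last holds). The fingers move at their own pace and stop on an object; "newtons" is the grip in N (left out, the last holds). Time passes only in rows, so rows that repeat a pose let the fingers close. It gives the time, the measured TCP pose, the force and the opening at its end, in the units of the state.
- get_state(): the state, without advancing time (a new reading comes with each control period).
- snapshot(name): name is "scene" or "top" or "wrist"; returns a dict with "color" (400x640x3 uint8, red, green, blue), "z_map" (400x640 float32, mm along the optical axis (not along the pixel's ray), 0 where there is no reading), "K" (3x3 intrinsics, pixels), "position" and "attitude" of the camera in the world. Camera axes: x right, y down, z forward; pixel columns grow to the right and rows downward; lengths in mm; the calibration is good to about 2 mm. A picture is of the moment at which its call begins.
- sign_off(): hands the job in, once; it reports no verdict.
Trained networks look in the newest picture that a camera, given by its name, has taken for a name from the list of things; names that differ only in an ending like _2 or _b are one class to them, and where a whole thing is asked for, a point or a joint stands for the part that bears it (a point fixed in the world has none). Each returns a list of dicts, best first, with "conf" (0 to 1); they miss things now and then, are a little off and sometimes report something else, mostly with a low value. They report only what shows in the picture. A call takes as long as a camera call.
- find_in(label, camera): "bbox" ([left, top, width, height] in pixels, round what is visible of it).
- cut_out(label, camera): "region" (400x640 bool, what is visible of it) and "bbox" ([left, top, width, height] in pixels, round what is visible of it).
- place_of(label, camera): "location" ([column, row] in pixels: a listed point, or the origin of a listed thing).
The state is a dict: "time": time; "joint_positions": joint angles; "qd": joint speeds; "tau": joint torques, N m; "tcp_pos": TCP position; "orientation": TCP orientation; "force": force on the tool from outside, world axes, zero at the start; "wrist_torque": the same for the moment, N m; "gripper_width": finger opening in mm.
Only numpy, scipy, OpenCV 4.12 (cv2) and the standard library are available. Lean on these libraries where they do the work, as an engineer would, in place of code of your own. Each camera call takes 0.05 s, during which the arm holds its last target. There are 200 camera calls.

## Task

Complete the row of aluminium vial adapters on the rail in size order: the medium one is already in the middle clip; push the loose large one and the loose small one, standing upright on the worktop, each into the spring clip of its own size until it clicks in and stands fully home against the stop behind it. When all three are in, press the button at the end of the rail fully down and let it come up again. Press gently rather than ramming the rail, and leave the jar, the check weight, the timer and the glass dish where they are.

Things in the scene. Friction and masses are not known exactly. Their poses are not given: they have to be found in the camera images.
- rail: fixed aluminium rail on the worktop: bar 144 mm long (its y), 18 thick (x), 46 high, origin at the worktop, 9 mm behind its front face; front faces its -x, towards the robot. From +y to -y end: large, medium, small spring clip, grey block with button. A hood lip on top (46 to 49 mm high) juts 16 mm out over the clips, so they are entered from the front only. Over 45 N on the rail is too hard
- clip_small (a point): where the small adapter's centre (half-way up) is when fully home against the rubber stop: 21 mm above the worktop, 26 mm before the rail's origin (-x). Axes as the rail's: entered along +x. It meets the clip's rounded lips when its centre is 16 mm short. The clip is two upright sprung steel leaves, 4 to 40 mm above the worktop, filling the space beside the adapter: no room for fingers there
- clip_medium (a point): the same for the medium adapter, 29.5 mm before the rail's origin. In each clip the adapter parts the lips (4 to 15 N of push), passes, and they close round its front, which stands slightly proud of them so that it can be pushed; past the lips it need not slide home by itself and is pushed on until the stop resists
- clip_large (a point): the same for the large adapter, 33 mm before the rail's origin; the lips are met 23 mm short of it
- adapter_small_mid (a point): centre, half-way up, of the small adapter: upright bare aluminium cylinder 26 mm in diameter, 42 mm tall, with a bore in its top that need not be used; about 50 g; loose on the worktop
- adapter_medium_mid (a point): centre, half-way up, of the medium adapter: the same, 33 mm in diameter, 42 mm tall, about 80 g; it starts fully home in the middle clip and stays there
- adapter_large_mid (a point): centre, half-way up, of the large adapter: the same, 40 mm in diameter, 42 mm tall, about 120 g. The loose adapters stand between the fixed tall round pot with its control box (to their right, y below 0.05, 168 mm high) and a blue stand's leg (to their left, x 0.46 to 0.75, y 0.165 to 0.21, 58 mm high): fingers closing along world x have most room
- log_button_top (a point): middle of the top of the white round push button (18 mm in diameter, top 52 mm above the worktop) on the grey block (36 x 28 mm, 30 mm high) at the rail's -y end; pressed straight down. The blue stand's leg is a few cm beyond that end
- log_button (a joint): travel of the push button in m: 0 up, 0.006 fully down (5 N); its spring brings it up again
- jar: bystander: plastic sample jar with grey lid, 49 mm wide, 40 mm tall, origin under its centre
- weight: bystander: 28 mm wide, 48 mm tall check weight, origin under its centre
- timer: bystander: flat white timer 56 x 66 x 16 mm, origin under its centre
- petri: bystander: flat round glass dish 88 mm wide, 15 mm tall, origin under its centre

How it is judged:
By the outcome, as a careful person would: the job done as asked, in the order asked, and still so for the second after the job is handed in, with the robot touching nothing.
It also fails if it takes over 61 s, if anything falls off the work surface, if the arm or the gripper's body presses on something with over 40 N, if the wrist force passes 120 N, or if a joint passes its speed limit or range.

## Working session

There is one attempt and no reset: what is moved stays moved. The work goes in short steps, Python scripts to look and compute and a tool call to move; the robot and the scene stay as the last step left them, time stands still between calls to the robot, and variables do not carry over. Pictures are saved under pics/ and viewed, about 8 in all and at most 12, crops included, and the job is handed in when it is done.

Besides the shell and the picture viewer there is one more tool, called after "Request:" as name(argument=value, ...) on one line, values as JSON. apply_moves: Moves the arm, as the interface text tells. Its arguments: {"type":"object","properties":{"steps":{"type":"array","items":{"type":"array"}},"hand":{"type":"number"},"newtons":{"type":"number"}},"required":["steps"]}

```bash
mkdir -p pics; cat > h.py <<'E'
import numpy as np, cv2
from workcell import *
from scipy.spatial.transform import Rotation as R
np.set_printoptions(precision=4,suppress=True)
def rot(q): return R.from_quat([q[1],q[2],q[3],q[0]]).as_matrix()
def att(a):
    a=np.array(a); return a if a.shape==(3,3) else rot(a)
def cloud(s):
    z=s["z_map"].astype(float);K=np.array(s["K"]);v,u=np.mgrid[:400,:640]
    p=np.stack([(u-K[0,2])/K[0,0]*z,(v-K[1,2])/K[1,1]*z,z],-1)
    w=p@att(s["attitude"]).T+np.array(s["position"]); w[z==0]=np.nan; return w
def ray(s,px,h):
    K=np.array(s["K"]);d=att(s["attitude"])@np.array([(px[0]-K[0,2])/K[0,0],(px[1]-K[1,2])/K[1,1],1.])
    p=np.array(s["position"]);return p+d*(h-p[2])/d[2]
def save(s,n): cv2.imwrite("pics/"+n,s["color"][:,:,::-1])
E
python3 - <<'E'
from h import *
st=get_state();print({k:np.array(v) for k,v in st.items()});print(rot(st["orientation"]))
H={"rail":0,"clip_small":21,"clip_medium":21,"clip_large":21,"adapter_small_mid":21,"adapter_medium_mid":21,"adapter_large_mid":21,"log_button_top":52,"jar":0,"weight":0,"timer":0,"petri":0}
ims=[]
for c in ["scene","top"]:
    s=snapshot(c);print(c,s["position"],att(s["attitude"]).ravel());im=s["color"][:,:,::-1].copy()
    for n,h in H.items():
        for d in place_of(n,c)[:2]:
            print(n,round(d["conf"],2),np.array(d["location"]),ray(s,d["location"],h))
    ims.append(im); np.save(c+"_w.npy",cloud(s)); cv2.imwrite("pics/%s0.png"%c,im)
E
```

```text
{'time': array(0.), 'joint_positions': array([ 1.0867,  0.1815,  1.608 , -0.    ,  1.3538, -0.2063]), 'qd': array([-0.0004,  0.0001, -0.001 ,  0.0017, -0.0009,  0.0001]), 'tau': array([ -0.0012, -43.3863, -34.1854,   0.07  ,   0.0385,  -0.0001]), 'tcp_pos': array([157.4201, 552.4521, 237.8051]), 'orientation': array([-0.6997,  0.7009, -0.0981,  0.0977]), 'force': array([ 0.3539, -0.9746,  0.1541]), 'wrist_torque': array([ 0.0063,  0.0292, -0.0537]), 'gripper_width': array(88.0467)}
[[ 0.9617 -0.0008  0.2742]
 [-0.2742 -0.0016  0.9617]
 [-0.0003 -1.     -0.0018]]
scene [-110.5522 1049.7264  800.6077] [-0.7956 -0.3449  0.498  -0.6055  0.4263 -0.6721  0.0195 -0.8363 -0.548 ]
rail 0.95 [289.6 260.5] [488.7209 367.0896  -0.    ]
rail 0.35 [319.9 207.1] [586.4608  90.6815   0.    ]
clip_small 0.55 [302.8 242.5] [494.4265 299.1295  21.    ]
clip_medium 0.71 [294.5 254.2] [479.5952 355.5448  21.    ]
clip_large 0.61 [288.2 264.6] [464.9496 400.4528  21.    ]
adapter_small_mid 0.52 [296.3 253.3] [478.0776 349.2628  21.    ]
adapter_small_mid 0.41 [316.6 207.6] [575.0306 125.2384  21.    ]
ada
[... 803 characters left out ...]
 0.41 [262.5 222.6] [489.9051 306.3598  21.    ]
adapter_small_mid 0.43 [321.3 193. ] [595.6611 108.9622  21.    ]
adapter_medium_mid 0.41 [252.5 225.5] [479.3193 339.9     21.    ]
adapter_large_mid 0.54 [323.5 243.1] [425.016   97.7449  21.    ]
adapter_large_mid 0.34 [268.5 216. ] [512.8122 286.7767  21.    ]
log_button_top 0.54 [268.9 214.7] [514.9615 281.4931  52.    ]
jar 0.77 [195.7 242.1] [419.162  535.8157   0.    ]
jar 0.53 [238.5 233.7] [451.0756 390.4824   0.    ]
weight 0.56 [326.8 170.9] [676.6503  91.539    0.    ]
timer 0.64 [443.2 227.8] [ 486.7057 -314.562     0.    ]
timer 0.27 [250.5 228.5] [469.8315 349.9739   0.    ]
petri 0.55 [266.2 185.5] [620.4317 301.1947   0.    ]
```

View pics/scene0.png

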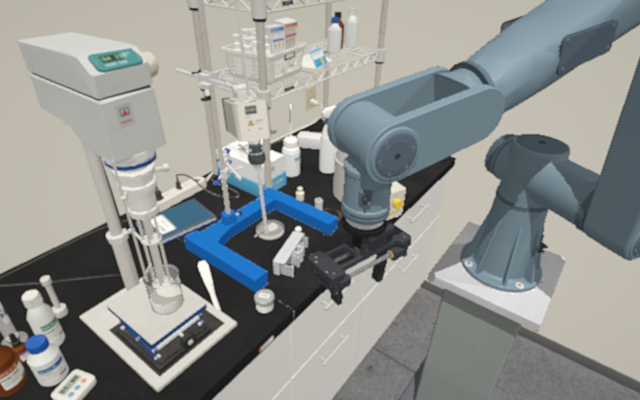

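View pics/top0.png

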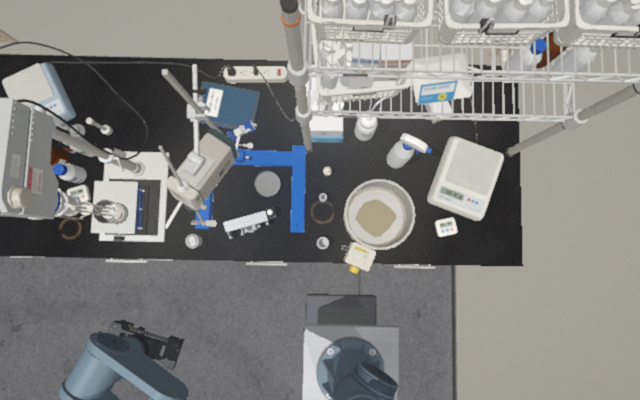

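The scene picture shows the rail at about (292,253) inside the blue stand, and the jar at (264,300). In the top picture the rail is at (250,222), the dish at (267,184) and the loose adapters near column 323 between the blue leg and the pot. I'll zoom in on both.

```bash
python3 - <<'E'
from h import *
a=cv2.imread("pics/top0.png")[155:265,180:350]
cv2.imwrite("pics/topc.png",cv2.resize(a,None,fx=4.7,fy=4.7,interpolation=cv2.INTER_CUBIC))
w=np.load("top_w.npy")
reg=w[160:260,305:348]
for lo,hi in [(30,60)]:
    m=((reg[...,2]>lo)&(reg[...,2]<hi)).astype(np.uint8)
    n,l,s,c=cv2.connectedComponentsWithStats(m)
    for i in range(1,n):
        if s[i,4]>8: print(s[i],c[i]+[305,160],np.median(reg[l==i],0),reg[l==i].min(0),reg[l==i].max(0))
reg=w[195:250,215:290]
m=(reg[...,2]>40)&(reg[...,2]<56)
p=reg[m];
print(cv2.minAreaRect(p[:,:2].astype(np.float32)),len(p),p.mean(0),np.linalg.eigh(np.cov(p[:,:2].T)))
E
```

```text
[ 0  0  1 12 12] [305.  165.5] [682.7211 165.5749  55.9534] [663.7092 165.0131  53.7321] [701.9297 166.1612  59.3486]
[19  7  8  8 36] [327.2222 170.4722] [670.5159  91.0965  42.6026] [659.7548  77.4133  30.0356] [684.4186 101.4604  50.8814]
[ 0 13  1 15 15] [305. 180.] [634.7546 164.698   48.9723] [612.7829 164.384   33.7491] [656.9827 164.91    58.0847]
[15 34  7  8 30] [323.1667 197.2   ] [579.6541 102.6117  40.2266] [566.3972  92.4572  30.5708] [590.4817 113.0478  49.1157]
[12 78 12 11 42] [322.9286 243.0714] [424.7624  99.5178  40.5551] [408.3606  82.6399  32.2954] [442.0111 119.5126  47.3372]
[37 86  6  6 21] [344.5238 248.2381] [409.9889  28.9503  36.1532] [400.3116  18.8279  31.0723] [416.7149  35.6883  41.0841]
((486.7522888183594, 341.87786865234375), (57.9674072265625, 175.0489044189453), 19.126903533935547) 529 [492.9255 349.6227  47.5237] EighResult(eigenvalues=array([ 131.8143, 2238.9376]), eigenvectors=array([[-0.9472, -0.3206],
       [-0.3206,  0.9472]]))
```

View pics/topc.png

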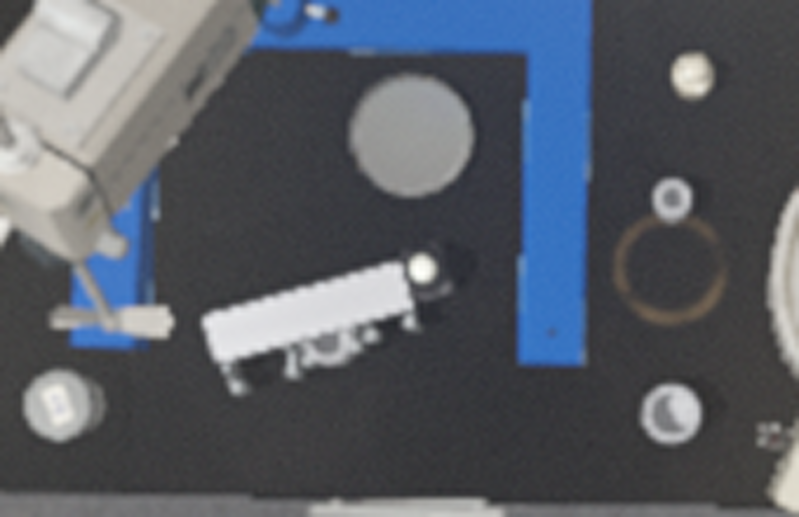

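The zoomed top view shows the large adapter at crop (671,413), about (425,99) mm, and the small one at (673,200), about (579,102). The weight is at (692,76) and the rail's yaw is about 19°. I'll move above the large adapter and refine with the wrist camera.

```bash
cat >> h.py <<'E'
def go(x,y,z,yaw):
    """shift+turn to TCP target, jaw axis at yaw (deg), tool straight down"""
    st=get_state();M=rot(st["orientation"]);a=np.radians(yaw)
    T=np.array([[np.sin(a),0,np.cos(a)],[-np.cos(a),0,np.sin(a)],[0,-1,0]])
    print("t",round(st["time"],2),"shift",np.round(M.T@(np.array([x,y,z])-st["tcp_pos"])/1000,4),"turn",np.round(R.from_matrix(M.T@T).as_rotvec(),4))
E
python3 - <<'E'
from h import *
go(440,99,200,0)
w=np.load("top_w.npy").reshape(-1,3);s=np.load("scene_w.npy").reshape(-1,3)
for X in range(350,720,50):
    print(X,[ (y,int(np.nanmax(np.r_[w[(abs(w[:,0]-X)<25)&(abs(w[:,1]-y)<25),2],-1])),int(np.nanmax(np.r_[s[(abs(s[:,0]-X)<25)&(abs(s[:,1]-y)<25),2],-1]))) for y in range(50,600,50)])
E
```

```text
t 1.3 shift [ 0.396   0.0387 -0.3591] turn [0.    1.293 0.   ]
350 [(50, 109, -1), (100, 6, -1), (150, 5, -1), (200, 6, -1), (250, 5, 1), (300, 6, 2), (350, 5, -1), (400, 8, 2), (450, 8, 1), (500, 4, 1), (550, 4, 1)]
400 [(50, 110, -1), (100, 47, -1), (150, 7, -1), (200, 6, 2), (250, 8, 2), (300, 7, 1), (350, 7, 1), (400, 6, 3), (450, 7, 2), (500, 44, 40), (550, 45, 40)]
450 [(50, 160, -1), (100, 43, -1), (150, 59, 56), (200, 61, 58), (250, 5, 2), (300, 43, 1), (350, 48, 42), (400, 170, 49), (450, 185, 175), (500, 188, 184), (550, 45, 52)]
500 [(50, 163, 0), (100, 7, 1), (150, 63, 57), (200, 61, 59), (250, 55, 40), (300, 55, 51), (350, 55, 50), (400, 487, 484), (450, 483, 484), (500, 182, 185), (550, 6, 56)]
550 [(50, 162, 160), (100, 44, 40), (150, 60, 58), (200, 61, 59), (250, 53, 38), (300, 57, 52), (350, 470, 2), (400, 631, 625), (450, 495, 526), (500, 64, 407), (550, 1, 57)]
600 [(50, 7, 2), (100, 49, 42), (150, 62, 57), (200, 63, 59), (250, 18, 13), (300, 18, 14), (350, 494, 464), (400, 679, 676), (450, 483, 491), (500, 53, 59), (550, -1, 56)]
650 [(50, 8, 2), (100, 50, 46), (150, 61, 57), (200, 64, 60), (250, 19, 16), (300, 447, 15), (350, 456, 443), (400, 496, 493), (450, 4, 55), (500, -1, 58), (550, -1, 56)]
700 [(50, 8, 0), (100, 48, 47), (150, 60, 56), (200, 61, 58), (250, 61, 57), (300, 219, 216), (350, 505, 442), (400, 705, 666), (450, 2, 223), (500, -1, 59), (550, -1, 58)]
```

Request:
apply_moves(steps=[[[0.396,0.039,-0.359],[0,1.293,0]],[[0.396,0.039,-0.359],[0,1.293,0]],[[0.396,0.039,-0.359],[0,1.293,0]],[[0.396,0.039,-0.359],[0,1.293,0]],[[0.396,0.039,-0.359],[0,1.293,0]],[[0.396,0.039,-0.359],[0,1.293,0]],[[0.396,0.039,-0.359],[0,1.293,0]],[[0.396,0.039,-0.359],[0,1.293,0]],[[0.396,0.039,-0.359],[0,1.293,0]],[[0.396,0.039,-0.359],[0,1.293,0]],[[0.396,0.039,-0.359],[0,1.293,0]],[[0.396,0.039,-0.359],[0,1.293,0]],[[0.396,0.039,-0.359],[0,1.293,0]],[[0.396,0.039,-0.359],[0,1.293,0]],[[0.396,0.039,-0.359],[0,1.293,0]],[[0.396,0.039,-0.359],[0,1.293,0]],[[0.396,0.039,-0.359],[0,1.293,0]],[[0.396,0.039,-0.359],[0,1.293,0]]])

```text
time: 2.8
tcp_pos: [439.4, 100.4, 199.8]
orientation: [0.501, -0.501, 0.499, -0.499]
force: [-0.3, -0.1, 0.2]
gripper_width: 87.8
```

```bash
python3 - <<'E'
from h import *
st=get_state();print(st["time"],st["tcp_pos"],st["joint_positions"])
s=snapshot("wrist");save(s,"w1.png");print(s["position"],att(s["attitude"]).ravel())
w=cloud(s)
for n in ["adapter_large_mid","adapter_small_mid"]:
    for d in place_of(n,"wrist")[:2]: print(n,d["conf"],np.array(d["location"]),ray(s,d["location"],21))
m=((w[...,2]>36)&(w[...,2]<48)).astype(np.uint8);n,l,q,c=cv2.connectedComponentsWithStats(m)
for i in range(1,n):
    if q[i,4]>80: p=w[l==i];print(q[i],"bounds",np.percentile(p,2,0),np.percentile(p,98,0))
# scene/top obstacle clusters near rail
for cam in ["top","scene"]:
    W=np.load(cam+"_w.npy")
    for z0 in range(70,700,70):
        p=W[(W[...,2]>z0)&(W[...,2]<z0+70)&(W[...,0]>380)&(W[...,0]<620)&(W[...,1]>220)&(W[...,1]<560)]
        if len(p)>3: print(cam,z0,len(p),p.min(0),p.max(0))
W=np.load("top_w.npy");p=W[(W[...,2]>70)&(W[...,2]<210)&(W[...,0]>380)&(W[...,0]<560)&(W[...,1]>220)&(W[...,1]<560)];print(p[np.argsort(p[:,1])][:40:4])
E
```

```text
2.8 [439.4189 100.4017 199.7865] [-0.0399 -0.0646  1.9477  0.0002  1.2585 -0.0422]
[438.7679 184.3373 345.5366] [ 1.      0.0013  0.0009  0.0016 -0.9474 -0.32    0.0004  0.32   -0.9474]
adapter_large_mid 0.64 [306.3 177.1] [427.5299 103.0469  21.    ]
adapter_small_mid 0.78 [437.2 174.8] [583.4804 106.087   21.    ]
[391   0  36  17 423] bounds [510.114  265.4005  36.7172] [538.4892 276.8374  46.3419]
[559   0  28  77 670] bounds [683.3406 213.5878  36.4537] [686.0274 276.0792  47.6918]
[601 125  16  17 184] bounds [745.5378 148.4369  36.2483] [756.7521 165.2794  47.7202]
[ 597  144   42   90 1057] bounds [777.6946  44.2611  36.3215] [780.9232 143.827   47.7796]
[288 164  35  35 433] bounds [408.28    84.6102  36.6879] [444.7497 122.015   43.0882]
[429 168  25  23 306] bounds [567.9758  93.4876  36.4508] [592.0749 117.5346  43.0918]
[514 185  19  15 219] bounds [664.9974  84.529   36.6652] [680.708  99.989  47.942]
[  0 225  13  15 110] bounds [59.878  33.6547 36.3761] [68.8612 46.183  47.4071]
[309 236  96  39 435] bounds [431.8614 -11.8502  36.2069] [540.331   33.6169  47.771 ]
[25
[... 986 characters left out ...]
 281.3713] [534.7618 464.0304 349.8154]
scene 350 713 [497.7342 392.0597 350.0282] [619.7727 476.1265 419.9909]
scene 420 1408 [501.8323 367.4184 420.0916] [619.9615 473.1501 489.9077]
scene 490 187 [539.4476 386.7811 490.1082] [619.3955 435.581  559.8722]
scene 560 112 [561.994  407.5289 560.7373] [580.8    420.458  628.7988]
scene 630 84 [576.3745 399.8857 630.2264] [592.7561 412.1392 676.8852]
[[474.4227 424.7372 170.4626]
 [477.3788 427.884  170.5091]
 [483.0816 429.8391 175.5684]
 [468.4677 431.8324 165.4081]
 [477.236  433.8635 170.7221]
 [479.9702 435.8853 174.9241]
 [471.1179 436.5554 170.8674]
 [471.0813 439.7446 170.2331]
 [482.715  441.3558 177.4213]
 [467.9786 442.5212 170.5818]]
```

View pics/w1.png

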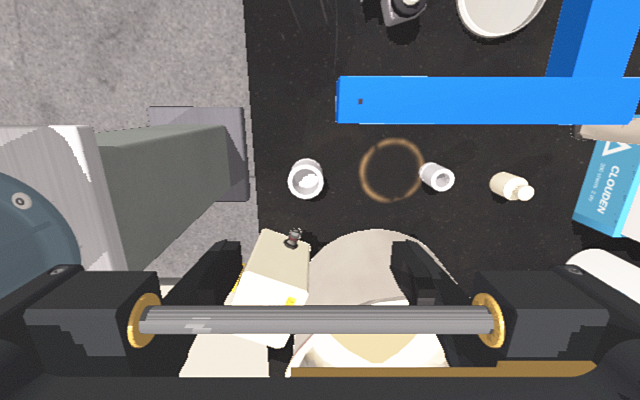

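The wrist picture shows the large adapter at (306,178), about (427,103), and the small one at (437,176), about (581,106). The blue leg lies above them. I'll grasp the large adapter.

```bash
python3 - <<'E'
from h import *
go(427,103,60,0);go(427,103,6,0);go(427,103,120,0)
E
```

```text
t 2.95 shift [-0.0029  0.1398 -0.0127] turn [-0.0002  0.0019 -0.    ]
t 2.95 shift [-0.0029  0.1938 -0.0127] turn [-0.0002  0.0019 -0.    ]
t 2.95 shift [-0.0029  0.0798 -0.0127] turn [-0.0002  0.0019 -0.    ]
```

Request:
apply_moves(steps=[[[-0.003,0.03,-0.0127],[0,0,0]],[[-0.003,0.06,-0.0127],[0,0,0]],[[-0.003,0.09,-0.0127],[0,0,0]],[[-0.003,0.12,-0.0127],[0,0,0]],[[-0.003,0.145,-0.0127],[0,0,0]],[[-0.003,0.165,-0.0127],[0,0,0]],[[-0.003,0.18,-0.0127],[0,0,0]],[[-0.003,0.19,-0.0127],[0,0,0]],[[-0.003,0.194,-0.0127],[0,0,0]],[[-0.003,0.194,-0.0127],[0,0,0]],[[-0.003,0.194,-0.0127],[0,0,0]]], hand=100)

```text
time: 3.87
tcp_pos: [427.5, 103.3, 6.4]
orientation: [0.501, -0.5, 0.499, -0.5]
force: [0.3, 0.1, 0.4]
gripper_width: 88.0
```

Request:
apply_moves(steps=[[[0,0,0],[0,0,0]],[[0,0,0],[0,0,0]],[[0,0,0],[0,0,0]],[[0,0,0],[0,0,0]],[[0,0,0],[0,0,0]],[[0,0,0],[0,0,0]],[[0,0,0],[0,0,0]],[[0,0,0],[0,0,0]],[[0,0,0],[0,0,0]],[[0,0,0],[0,0,0]]], hand=30, newtons=20)

```text
time: 4.7
tcp_pos: [427.6, 103.2, 6.4]
orientation: [0.501, -0.5, 0.499, -0.5]
force: [-0.4, -0.3, 1.4]
gripper_width: 39.7
```

```bash
python3 - <<'E'
from h import *
go(427,103,120,0);go(415,335,125,108.7)
E
```

```text
t 4.7 shift [ 0.0002 -0.1136 -0.0004] turn [-0.0011  0.0023  0.    ]
t 4.7 shift [-0.2318 -0.1186 -0.0119] turn [-0.0007 -1.8948  0.0011]
```

Request:
apply_moves(steps=[[[0,-0.02,0],[0,0,0]],[[0,-0.05,0],[0,0,0]],[[0,-0.08,0],[0,0,0]],[[0,-0.11,0],[0,0,0]],[[-0.02,-0.119,-0.001],[0,-0.1,0]],[[-0.04,-0.119,-0.002],[0,-0.22,0]],[[-0.06,-0.119,-0.003],[0,-0.34,0]],[[-0.08,-0.119,-0.004],[0,-0.46,0]],[[-0.1,-0.119,-0.005],[0,-0.58,0]],[[-0.12,-0.119,-0.006],[0,-0.7,0]],[[-0.14,-0.119,-0.007],[0,-0.82,0]],[[-0.155,-0.119,-0.008],[0,-0.94,0]],[[-0.17,-0.119,-0.009],[0,-1.06,0]],[[-0.185,-0.119,-0.01],[0,-1.18,0]],[[-0.2,-0.119,-0.011],[0,-1.3,0]],[[-0.212,-0.119,-0.012],[0,-1.42,0]],[[-0.222,-0.119,-0.012],[0,-1.54,0]],[[-0.23,-0.119,-0.012],[0,-1.66,0]],[[-0.232,-0.119,-0.012],[0,-1.78,0]],[[-0.232,-0.119,-0.012],[0,-1.895,0]]])

```text
time: 6.37
tcp_pos: [414.4, 335.7, 125.0]
orientation: [-0.697, 0.697, 0.117, -0.117]
force: [0.1, 0.3, -1.4]
gripper_width: 39.3
```

Request:
apply_moves(steps=[[[0,0,0],[0,0,0]],[[0,0,0],[0,0,0]]])

```text
time: 6.53
tcp_pos: [414.0, 335.7, 124.5]
orientation: [-0.697, 0.698, 0.116, -0.117]
force: [0.3, 0.5, -1.3]
gripper_width: 39.5
```

```bash
python3 - <<'E'
from h import *
st=get_state();print(st["time"],st["tcp_pos"],st["gripper_width"],rot(st["orientation"]).ravel())
s=snapshot("wrist");save(s,"w2.png");w=cloud(s);np.save("w2.npy",w);print(s["position"],s["K"])
for n,h in {"rail":0,"clip_small":21,"clip_medium":21,"clip_large":21,"adapter_medium_mid":21,"adapter_large_mid":21,"log_button_top":52}.items():
    for d in place_of(n,"wrist")[:2]: print(n,round(d["conf"],2),np.array(d["location"]),ray(s,d["location"],h))
for lo,hi in [(46,51.5),(50,54)]:
    m=((w[...,2]>lo)&(w[...,2]<hi)&(w[...,0]>430)&(w[...,0]<580)&(w[...,1]>230)&(w[...,1]<430));m[260:]=0
    p=w[m].astype(np.float32);print(lo,len(p),p.mean(0),cv2.minAreaRect(p[:,:2]),np.median(p[:,2]))
E
```

```text
6.5333 [414.0249 335.6879 124.503 ] 39.54199835266086 [ 0.9458 -0.0005 -0.3246  0.3246 -0.0006  0.9458 -0.0007 -1.     -0.0004]
[334.5885 309.0023 270.2938] [[279.2531   0.     315.934 ]
 [  0.     279.2531 199.5863]
 [  0.       0.       1.    ]]
clip_small 0.93 [264.6 255.3] [487.2925 306.3486  21.    ]
adapter_large_mid 0.98 [315.  270.1] [487.1101 360.0943  21.    ]
46 0 [nan nan nan] ((0.0, 0.0), (0.0, 0.0), 0.0) nan
50 0 [nan nan nan] ((0.0, 0.0), (0.0, 0.0), 0.0) nan<stdin>:8: RuntimeWarning: Mean of empty slice.
  ret = um.true_divide(
  return _methods._mean(a, axis=axis, dtype=dtype,
  ret = ret.dtype.type(ret / rcount)
```

View pics/w2.png

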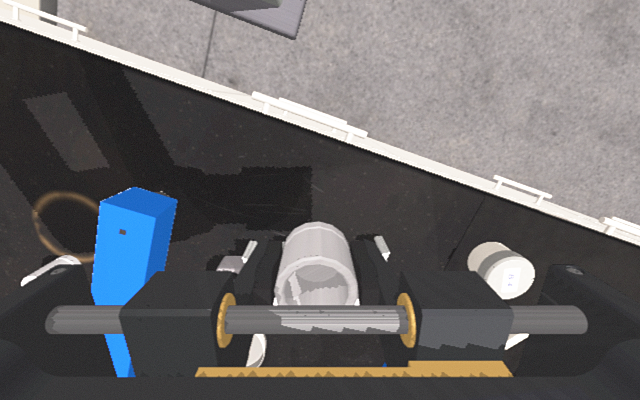

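The wrist picture shows the large adapter held at (318,265). The camera looks back along the tool's -x, so the rail is hidden. I'll turn to yaw 18.7° near the rail's -y end so the camera looks down the length of the rail.

```bash
python3 - <<'E'
from h import *
go(500,262,155,18.7)
E
```

```text
t 6.93 shift [ 0.0568 -0.03   -0.0975] turn [0.     1.577  0.0005]
```

Request:
apply_moves(steps=[[[0.005,-0.01,-0.01],[0,0.1,0]],[[0.01,-0.03,-0.02],[0,0.22,0]],[[0.015,-0.03,-0.03],[0,0.34,0]],[[0.02,-0.03,-0.04],[0,0.46,0]],[[0.025,-0.03,-0.05],[0,0.58,0]],[[0.03,-0.03,-0.06],[0,0.7,0]],[[0.035,-0.03,-0.07],[0,0.82,0]],[[0.04,-0.03,-0.08],[0,0.94,0]],[[0.05,-0.03,-0.09],[0,1.06,0]],[[0.057,-0.03,-0.098],[0,1.18,0]],[[0.057,-0.03,-0.098],[0,1.3,0]],[[0.057,-0.03,-0.098],[0,1.42,0]],[[0.057,-0.03,-0.098],[0,1.53,0]],[[0.057,-0.03,-0.098],[0,1.577,0]],[[0.057,-0.03,-0.098],[0,1.577,0]],[[0.057,-0.03,-0.098],[0,1.577,0]]])

```text
time: 8.27
tcp_pos: [500.3, 261.6, 155.0]
orientation: [0.575, -0.575, 0.412, -0.412]
force: [-0.1, -1.0, 0.0]
gripper_width: 39.5
```

```bash
python3 - <<'E'
from h import *
st=get_state();print(st["time"],st["tcp_pos"],st["gripper_width"],st["force"])
s=snapshot("wrist");save(s,"w3.png");w=cloud(s);np.save("w3.npy",w);print(s["position"],att(s["attitude"]).ravel())
for n,h in {"rail":0,"clip_small":21,"clip_medium":21,"clip_large":21,"adapter_medium_mid":21,"log_button_top":52}.items():
    for d in place_of(n,"wrist")[:2]: print(n,round(d["conf"],2),np.array(d["location"]),ray(s,d["location"],h))
for lo,hi in [(45.5,50.5),(50.5,55),(39,44)]:
    m=((w[...,2]>lo)&(w[...,2]<hi)&(w[...,0]>400)&(w[...,0]<580)&(w[...,1]>230)&(w[...,1]<440));m[230:]=0
    n,l,q,c=cv2.connectedComponentsWithStats(m.astype(np.uint8))
    for i in range(1,n):
      if q[i,4]>60:
        p=w[l==i].astype(np.float32);print(lo,q[i],p.mean(0),cv2.minAreaRect(p[:,:2]),np.median(p[:,2]))
E
```

```text
8.2667 [500.3201 261.6136 155.0273] 39.462855610455534 [-0.0686 -0.976   0.026 ]
[472.9199 341.1372 300.7328] [ 0.947   0.3041  0.1036  0.3213 -0.8971 -0.3034  0.0007  0.3206 -0.9472]
rail 0.9 [351.4  99.3] [505.3759 357.9996   0.    ]
clip_small 0.73 [321.4 144.8] [490.219  307.5956  21.    ]
clip_medium 0.8 [320.4  96.9] [474.7334 349.4375  21.    ]
clip_medium 0.24 [350.3 100.9] [502.6374 355.1596  21.    ]
clip_large 0.87 [319.1  34.1] [456.7091 398.1671  21.    ]
clip_large 0.33 [346.6 102. ] [499.6753 353.1186  21.    ]
adapter_medium_mid 0.65 [322.   96.5] [476.0427 350.2546  21.    ]
adapter_medium_mid 0.33 [311.9 269.4] [526.4607 169.4065  21.    ]
log_button_top 0.76 [349.  189.2] [525.9359 280.9708  52.    ]Traceback (most recent call last):
  File "<stdin>", line 11, in <module>
cv2.error: OpenCV(4.12.0) /io/opencv/modules/imgproc/src/convhull.cpp:143: error: (-215:Assertion failed) total >= 0 && (depth == CV_32F || depth == CV_32S) in function 'convexHull'
```

View pics/w3.png

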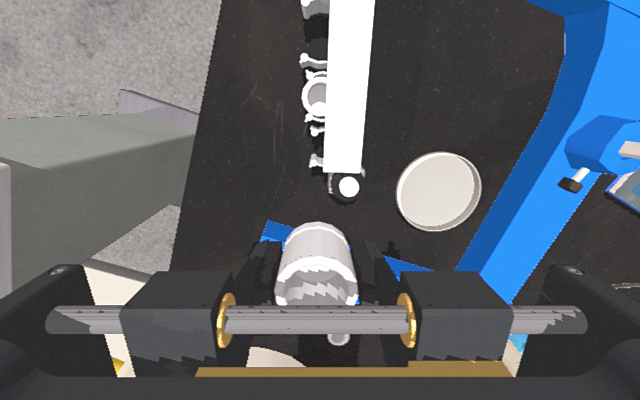

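The picture shows the rail vertical at columns 325–372, with the small clip at row 145, the medium adapter at (318,97), the large clip at row 34, and the button at (347,187). Next I'll fit the rail's pose.

```bash
python3 - <<'E'
from h import *
w=np.load("w3.npy")
for lo,hi in [(46.5,50.5),(50.8,55),(39,44)]:
    m=((w[...,2]>lo)&(w[...,2]<hi)&(w[...,0]>400)&(w[...,0]<580)&(w[...,1]>230)&(w[...,1]<440));m[230:]=0
    n,l,q,c=cv2.connectedComponentsWithStats(m.astype(np.uint8))
    for i in range(1,n):
      if q[i,4]>40:
        p=np.ascontiguousarray(w[l==i][:,:2],np.float32);print(lo,q[i],p.mean(0),cv2.minAreaRect(p),np.median(w[l==i][:,2]))
        if lo==46.5 and len(p)>500:
            # edges per row
            E=[];F=[]
            for r in range(3,170):
                cs=np.where(l[r]==i)[0]
                if len(cs)>10:E.append(w[r,cs[0],:2]);F.append(w[r,cs[-1],:2])
            for A in(E,F):
                f=cv2.fitLine(np.array(A,np.float32),cv2.DIST_HUBER,0,.01,.01).ravel();print("edge",f,np.degrees(np.arctan2(f[1],f[0]))%180)
s=np.load("w3.npy")
E
```

```text
46.5 [ 323    0   51  173 6901] [492.1795 363.6887] ((493.98681640625, 358.186767578125), (34.17792510986328, 136.1429443359375), 16.87100601196289) 48.719003629728064
edge [  0.2898  -0.9571 477.0854 356.5034] 106.84822
edge [  0.2889  -0.9574 509.7929 362.3   ] 106.79312
50.8 [340 179  18  18 200] [524.8597 281.9633] ((524.7450561523438, 281.9661865234375), (15.50706672668457, 15.218390464782715), 50.21730422973633) 51.64929075074349
39 [299  53  28  11  87] [456.4271 374.2249] ((458.3894958496094, 375.7878723144531), (22.874797821044922, 7.162679195404053), 16.466039657592773) 39.80494468163573
39 [301  71  26  51 462] [467.3512 347.8287] ((468.5378723144531, 347.0298156738281), (21.16722869873047, 41.84309005737305), 16.15431022644043) 41.24258596956051
39 [311 127  14   9  47] [479.7995 319.6518] ((481.4205017089844, 319.6792297363281), (12.089001655578613, 6.728302478790283), 9.770471572875977) 39.8480158456851
39 [309 160  14   7  43] [488.2587 291.398 ] ((489.29144287109375, 292.0175476074219), (12.33743667602539, 5.875357151031494), 19.535396575927734) 39.95534055634283
39 [330 172  35  29 532] [524.5634 281.6254] ((525.3858032226562, 280.5648193359375), (32.95830535888672, 28.483217239379883), 17.80695915222168) 41.72276749580547
```

```bash
cat >> h.py <<'E'
A=np.radians(16.82)
def uv(u,v): return np.cos(A)*u-np.sin(A)*v, np.sin(A)*u+np.cos(A)*v
def touv(x,y): return np.cos(A)*x+np.sin(A)*y, -np.sin(A)*x+np.cos(A)*y
U0=584.3; VL,VM,VS,VB=248.5,197.1,152.4,118.0
E
python3 - <<'E'
from h import *
p=uv(U0-33-42,VL);print(p)
go(*p,90,106.82)
E
```

```text
(np.float64(415.603968739562), np.float64(385.24288594070777))
t 8.62 shift [-0.1442  0.065  -0.0406] turn [-0.     -1.5376  0.0005]
```

Request:
apply_moves(steps=[[[0,0,-0.02],[0,-0.06,0]],[[-0.01,0,-0.05],[0,-0.18,0]],[[-0.02,0,-0.075],[0,-0.3,0]],[[-0.03,0,-0.09],[0,-0.42,0]],[[-0.04,0,-0.09],[0,-0.54,0]],[[-0.05,0,-0.09],[0,-0.66,0]],[[-0.06,0,-0.09],[0,-0.78,0]],[[-0.07,0,-0.09],[0,-0.9,0]],[[-0.08,0,-0.09],[0,-1.02,0]],[[-0.09,0,-0.09],[0,-1.14,0]],[[-0.1,0,-0.085],[0,-1.26,0]],[[-0.115,0.01,-0.075],[0,-1.38,0]],[[-0.125,0.025,-0.06],[0,-1.48,0]],[[-0.135,0.045,-0.05],[0,-1.538,0]],[[-0.144,0.06,-0.041],[0,-1.538,0]],[[-0.144,0.065,-0.041],[0,-1.538,0]],[[-0.144,0.065,-0.041],[0,-1.538,0]]])

```text
time: 10.03
tcp_pos: [414.1, 384.3, 88.2]
orientation: [-0.699, 0.7, 0.103, -0.105]
force: [-0.8, 0.7, -1.3]
gripper_width: 39.5
```

```bash
python3 - <<'E'
from h import *
p=uv(U0-33-42,VL)
go(*p,7.5,106.82)
E
```

```text
t 10.03 shift [0.0019 0.0807 0.0005] turn [ 0.0013  0.001  -0.0032]
```

Lower, then open to about 55 mm to release.

Request:
apply_moves(steps=[[[0.002,0.02,0],[0,0,0]],[[0.002,0.04,0],[0,0,0]],[[0.002,0.055,0],[0,0,0]],[[0.002,0.066,0],[0,0,0]],[[0.002,0.074,0],[0,0,0]],[[0.002,0.079,0],[0,0,0]],[[0.002,0.081,0],[0,0,0]],[[0.002,0.081,0],[0,0,0]],[[0.002,0.081,0],[0,0,0]]])

```text
time: 10.78
tcp_pos: [416.4, 385.0, 8.0]
orientation: [-0.699, 0.7, 0.103, -0.104]
force: [-0.5, 1.0, -0.9]
gripper_width: 39.3
```

Request:
apply_moves(steps=[[[0,0,0],[0,0,0]],[[0,0,0],[0,0,0]],[[0,0,0],[0,0,0]],[[0,0,0],[0,0,0]]], hand=62)

```text
time: 11.12
tcp_pos: [416.6, 385.2, 8.4]
orientation: [-0.699, 0.7, 0.103, -0.104]
force: [0.2, 0.8, 0.2]
gripper_width: 54.6
```

```bash
python3 - <<'E'
from h import *
st=get_state();print(st["tcp_pos"],touv(*st["tcp_pos"][:2]),st["force"],st["gripper_width"])
E
```

```text
[416.6487 385.2264   8.4336] (np.float64(510.29530927093106), np.float64(248.18191938115757)) [0.181  0.7971 0.2156] 54.60282664045443
```

Request:
apply_moves(steps=[[[-0.01,0,0],[0,0,0]],[[-0.025,0,0],[0,0,0]],[[-0.045,0,0],[0,0,0]],[[-0.05,-0.006,0],[0,0,-0.06]],[[-0.05,-0.006,0],[0,0,-0.15]],[[-0.05,-0.006,0],[0,0,-0.26]],[[-0.05,-0.006,0],[0,0,-0.26]]])

```text
time: 11.7
tcp_pos: [363.7, 368.6, 12.6]
orientation: [0.706, -0.681, -0.193, 0.014]
force: [-2.9, 0.4, -0.6]
gripper_width: 54.5
```

Request:
apply_moves(steps=[[[0,0,0],[0,0,0]],[[0,0,0],[0,0,0]],[[0,0,0],[0,0,0]],[[0,0,0],[0,0,0]],[[0,0,0],[0,0,0]]], hand=9)

```text
time: 12.12
tcp_pos: [364.8, 369.0, 12.9]
orientation: [0.706, -0.681, -0.193, 0.014]
force: [-0.7, -0.2, 0.0]
gripper_width: 23.5
```

```bash
cat >> h.py <<'E'
def gouv(u,v,z,yaw=106.82,tilt=0):
    """as go, in rail coords; tilt deg: fingertips lean forward (+rail x)"""
    st=get_state();M=rot(st["orientation"]);a=np.radians(yaw)
    T=np.array([[np.sin(a),0,np.cos(a)],[-np.cos(a),0,np.sin(a)],[0,-1,0]])@R.from_rotvec([0,0,-np.radians(tilt)]).as_matrix()
    print("t",round(st["time"],2),"shift",np.round(M.T@(np.array([*uv(u,v),z])-st["tcp_pos"])/1000,4),"turn",np.round(R.from_matrix(M.T@T).as_rotvec(),4))
def here():
    st=get_state();print("t",round(st["time"],2),"uvz",np.r_[touv(*st["tcp_pos"][:2]),st["tcp_pos"][2]],"F",st["force"],"g",st["gripper_width"])
E
python3 - <<'E'
from h import *
here();s=snapshot("wrist");save(s,"w4.png");np.save("w4.npy",cloud(s))
for n,h in {"adapter_large_mid":21,"clip_large":21}.items():
    for d in place_of(n,"wrist")[:2]: p=ray(s,d["location"],h);print(n,round(d["conf"],2),p,touv(*p[:2]))
s=snapshot("scene")
for n,h in {"adapter_large_mid":21,"clip_large":21,"clip_medium":21,"log_button_top":52}.items():
    for d in place_of(n,"scene")[:2]: p=ray(s,d["location"],h);print(n,round(d["conf"],2),d["location"],p,touv(*p[:2]))
cv2.imwrite("pics/s4.png",cv2.resize(s["color"][200:330,220:380,::-1],None,fx=5,fy=4.6,interpolation=cv2.INTER_CUBIC))
gouv(481,VL,14,tilt=15);gouv(523,VL,14,tilt=15)
E
```

```text
t 12.12 uvz [455.9333 247.6218  12.9292] F [-0.6671 -0.1636  0.0498] g 23.505050386456556
adapter_large_mid 0.92 [414.8333 384.244   21.    ] (np.float64(508.2732356744696), np.float64(247.76683245023156))
adapter_large_mid 0.59 [303.3, 269.3] [420.0188 389.1341  21.    ] (np.float64(514.6519044694951), np.float64(250.94722328312344))
clip_large 0.94 [286.8, 263.6] [470.7005 399.7469  21.    ] (np.float64(566.2363891068233), np.float64(246.44048055361534))
clip_large 0.33 [274.7, 233.7] [588.6072 319.7134  21.    ] (np.float64(655.9398807375146), np.float64(135.71272250119503))
clip_medium 0.65 [297.9, 255.7] [467.7763 354.5089  21.    ] (np.float64(550.3469798055178), np.float64(203.9839219692133))
log_button_top 0.56 [295.9, 230.3] [522.6601 296.9753  52.    ] (np.float64(586.2344715926756), np.float64(133.03028453870596))
t 12.52 shift [0.0257 0.0053 0.0008] turn [ 0.0014  0.0036 -0.0052]
t 12.52 shift [0.0664 0.016  0.0007] turn [ 0.0014  0.0036 -0.0052]
```

View pics/s4.png

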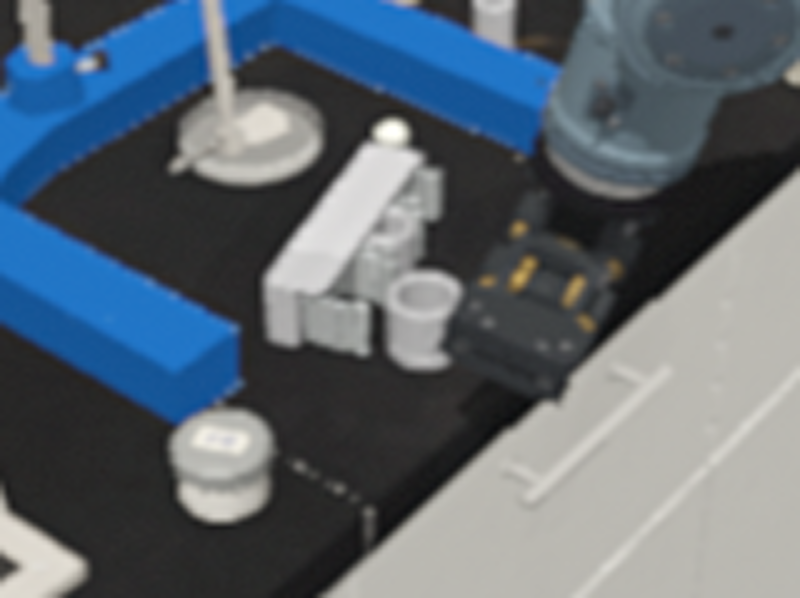

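The scene crop shows the large adapter upright at (425,320) in front of its clip, with the gripper behind it. The fingers are still closing, so I'll move to just short of contact.

Request:
apply_moves(steps=[[[0.008,0.0015,0.0008],[0.001,0.003,0]],[[0.014,0.003,0.0008],[0.001,0.003,0]],[[0.018,0.0035,0.0008],[0.001,0.003,0]],[[0.019,0.0036,0.0008],[0.001,0.003,0]],[[0.019,0.0036,0.0008],[0.001,0.003,0]]])

```text
time: 12.93
tcp_pos: [382.6, 375.2, 14.1]
orientation: [0.707, -0.681, -0.192, 0.013]
force: [1.2, -0.4, -0.9]
gripper_width: 7.4
```

```bash
python3 - <<'E'
from h import *
here()
for u in (480,497,509,523):gouv(u,248.2,14,tilt=15)
E
```

```text
t 12.93 uvz [474.7627 248.4253  14.0872] F [ 1.2344 -0.3783 -0.8785] g 7.418972317089897
t 12.93 shift [ 0.005   0.0014 -0.0002] turn [ 0.0004  0.0001 -0.0048]
t 12.93 shift [ 0.0215  0.0057 -0.0002] turn [ 0.0004  0.0001 -0.0048]
t 12.93 shift [ 0.0331  0.0088 -0.0002] turn [ 0.0004  0.0001 -0.0048]
t 12.93 shift [ 0.0466  0.0123 -0.0002] turn [ 0.0004  0.0001 -0.0048]
```

Request:
apply_moves(steps=[[[0.003,0.0008,0],[0,0,0]],[[0.005,0.0014,0],[0,0,0]],[[0.0075,0.002,0],[0,0,0]],[[0.01,0.0027,0],[0,0,0]],[[0.0125,0.0033,0],[0,0,0]],[[0.015,0.004,0],[0,0,0]],[[0.0175,0.0047,0],[0,0,0]],[[0.02,0.0053,0],[0,0,0]],[[0.0215,0.0057,0],[0,0,0]],[[0.0215,0.0057,0],[0,0,0]]])

```text
time: 13.77
tcp_pos: [404.3, 381.7, 14.1]
orientation: [0.707, -0.681, -0.192, 0.013]
force: [-1.0, 0.2, -1.1]
gripper_width: 7.9
```

```bash
python3 - <<'E'
from h import *
here();s=snapshot("wrist")
for d in place_of("adapter_large_mid","wrist")[:1]: p=ray(s,d["location"],21);print(round(d["conf"],2),touv(*p[:2]))
for u in (505,511,517,523):gouv(u,248.2,14,tilt=15)
E
```

```text
t 13.77 uvz [497.4745 248.4104  14.1049] F [-1.0225  0.1887 -1.0691] g 7.865936279796851
t 13.87 shift [ 0.0075  0.0021 -0.0002] turn [ 0.0003  0.0001 -0.0045]
t 13.87 shift [ 0.0133  0.0036 -0.0002] turn [ 0.0003  0.0001 -0.0045]
t 13.87 shift [ 0.0191  0.0051 -0.0002] turn [ 0.0003  0.0001 -0.0045]
t 13.87 shift [ 0.0249  0.0067 -0.0002] turn [ 0.0003  0.0001 -0.0045]
```

Request:
apply_moves(steps=[[[0.002,0.0005,0],[0,0,0]],[[0.004,0.001,0],[0,0,0]],[[0.006,0.0016,0],[0,0,0]],[[0.0075,0.0021,0],[0,0,0]],[[0.009,0.0025,0],[0,0,0]]])

```text
time: 14.28
tcp_pos: [412.0, 383.9, 13.5]
orientation: [0.707, -0.681, -0.191, 0.014]
force: [-7.8, -2.4, 6.4]
gripper_width: 8.3
```

Request:
apply_moves(steps=[[[0.0015,0.0004,0],[0,0,0]],[[0.003,0.0008,0],[0,0,0]],[[0.0045,0.0012,0],[0,0,0]],[[0.006,0.0016,0],[0,0,0]]])

```text
time: 14.62
tcp_pos: [416.5, 385.1, 13.0]
orientation: [0.706, -0.682, -0.191, 0.015]
force: [-9.2, -4.1, 8.5]
gripper_width: 7.9
```

```bash
python3 - <<'E'
from h import *
here()
for u in (511,517,523):gouv(u,248.2,14,tilt=15)
E
```

```text
t 14.62 uvz [510.0974 248.1123  13.0471] F [-9.1864 -4.0731  8.4866] g 7.935857984886328
t 14.62 shift [ 0.0011 -0.0007  0.0001] turn [ 0.0018  0.0005 -0.0103]
t 14.62 shift [0.0069 0.0008 0.0001] turn [ 0.0018  0.0005 -0.0103]
t 14.62 shift [0.0127 0.0023 0.0001] turn [ 0.0018  0.0005 -0.0103]
```

```bash
python3 - <<'E'
from h import *
s=snapshot("scene");cv2.imwrite("pics/s5.png",cv2.resize(s["color"][225:285,260:340,::-1],None,fx=10,fy=10,interpolation=cv2.INTER_CUBIC))
w=cloud(s);W=w[225:285,260:340]
U=np.cos(A)*W[...,0]+np.sin(A)*W[...,1];V=-np.sin(A)*W[...,0]+np.cos(A)*W[...,1]
for v0 in (238,245,252,259):
    m=(abs(V-v0)<3)&(U>490)&(U<590);o=np.argsort(U[m]);print(v0,[(int(a),int(b)) for a,b in zip(U[m][o],W[...,2][m][o])])
E
```

```text
238 [(517, 103), (518, 98), (520, 99), (520, 106), (520, 95), (521, 101), (523, 87), (523, 94), (523, 101), (524, 90), (524, 95), (526, 90), (526, 87), (562, 48), (563, 48), (564, 47), (566, 47), (567, 47), (568, 52), (569, 46), (571, 44), (571, 47), (575, 18), (575, 46), (575, 6), (575, 13), (575, 48), (577, 46), (578, 48), (580, 46), (581, 46), (584, 50), (585, 45), (586, 47), (589, 46)]
245 [(562, 46), (562, 48), (564, 46), (566, 46), (568, 47), (572, 44), (572, 47), (574, 18), (575, 12), (575, 46), (578, 45), (580, 46), (582, 47), (585, 46), (585, 47), (587, 47), (589, 48)]
252 [(562, 46), (565, 47), (566, 48), (567, 46), (568, 49), (572, 46), (572, 49), (574, 47), (576, 47), (580, 46), (580, 49), (581, 49), (583, 48), (585, 48), (587, 47), (589, 47)]
259 [(490, 113), (490, 129), (491, 118), (492, 137), (492, 127), (492, 131), (492, 141), (492, 133), (493, 122), (493, 118), (495, 133), (495, 130), (495, 126), (496, 134), (496, 117), (497, 96), (497, 119), (497, 122), (499, 123), (502, 177), (503, 177), (504, 177), (505, 127), (507, 176), (508, 156), (517, 103), (519, 103), (526, -3), (561, 47), (562, 48), (564, 47), (565, 48), (568, 46), (569, 48), (571, 47), (572, 48), (573, 47), (574, 28), (575, 46), (576, 47), (577, 47), (580, 48), (583, 45), (584, 48), (586, 45), (587, 47), (589, 48)]
```

View pics/s5.png

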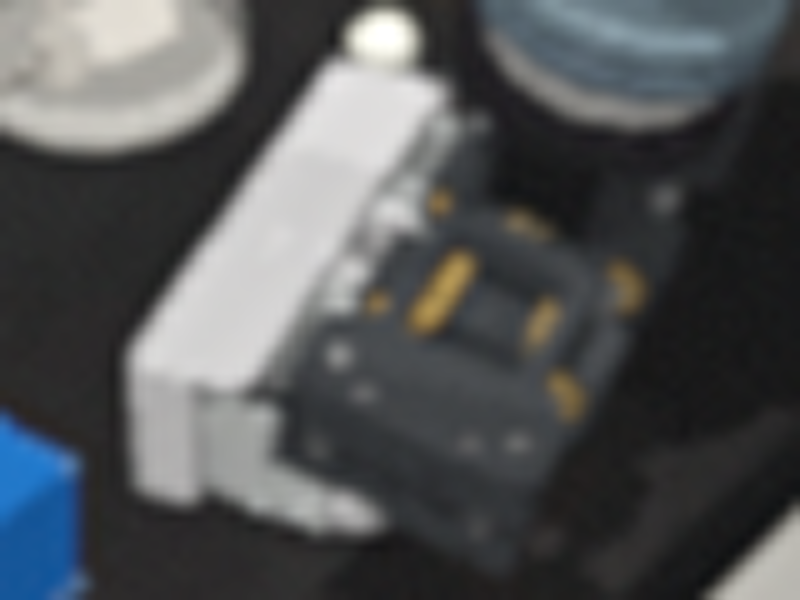

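Only the hood, the leaf edge and the gripper show in this crop; the adapter is hidden behind the gripper. The force looks like lip resistance plus friction from the tip sinking about 1 mm, so I'll continue and restore the height.

Request:
apply_moves(steps=[[[0.001,-0.0007,0],[0.002,0,-0.01]],[[0.003,-0.0002,0],[0.002,0,-0.01]],[[0.005,0.0003,0],[0.002,0,-0.01]],[[0.007,0.0008,0],[0.002,0,-0.01]]])

```text
time: 15.0
tcp_pos: [423.9, 387.3, 14.0]
orientation: [0.707, -0.68, -0.194, 0.011]
force: [-1.5, -0.4, -1.1]
gripper_width: 8.1
```

```bash
python3 - <<'E'
from h import *
here()
for u in (519,521,523,526):gouv(u,248.2,14,tilt=15)
E
```

```text
t 15.0 uvz [517.8656 248.0841  14.0449] F [-1.4983 -0.4035 -1.0686] g 8.125581283839661
t 15.0 shift [0.0011 0.0003 0.0001] turn [-0.0004  0.0004  0.0005]
t 15.0 shift [0.003  0.0009 0.0001] turn [-0.0004  0.0004  0.0005]
t 15.0 shift [0.0049 0.0014 0.0001] turn [-0.0004  0.0004  0.0005]
t 15.0 shift [0.0078 0.0022 0.0001] turn [-0.0004  0.0004  0.0005]
```

Past the lips: the force dropped off. I'll push on gently to the stop.

Request:
apply_moves(steps=[[[0.001,0.0003,0],[0,0,0]],[[0.002,0.0006,0],[0,0,0]],[[0.003,0.0009,0],[0,0,0]],[[0.004,0.0011,0],[0,0,0]],[[0.005,0.0014,0],[0,0,0]]])

```text
time: 15.42
tcp_pos: [429.4, 389.0, 14.2]
orientation: [0.707, -0.68, -0.194, 0.011]
force: [-0.4, -0.0, -0.5]
gripper_width: 8.2
```

Request:
apply_moves(steps=[[[0.001,0.0003,0],[0,0,0]],[[0.002,0.0006,0],[0,0,0]]])

```text
time: 15.58
tcp_pos: [430.5, 389.2, 13.6]
orientation: [0.707, -0.68, -0.194, 0.012]
force: [-6.3, -1.7, 1.2]
gripper_width: 7.8
```

```bash
python3 - <<'E'
from h import *
here()
E
```

```text
t 15.58 uvz [524.6711 247.9535  13.579 ] F [-6.2904 -1.6709  1.1902] g 7.773916489479854
```

Request:
apply_moves(steps=[[[0.0007,-0.0002,0],[0,0,0]],[[0.0015,0,0],[0,0,0]],[[0.0015,0,0],[0,0,0]]])

```text
time: 15.83
tcp_pos: [430.6, 389.2, 13.5]
orientation: [0.707, -0.681, -0.193, 0.013]
force: [-6.5, -2.3, 5.1]
gripper_width: 7.8
```

```bash
python3 - <<'E'
from h import *
here()
E
```

```text
t 15.83 uvz [524.79   247.9205  13.4586] F [-6.519  -2.2776  5.1423] g 7.791680268338915
```

Request:
apply_moves(steps=[[[0.001,-0.0008,0],[0,0,0]],[[0.002,-0.0006,0],[0,0,0]],[[0.003,-0.0003,0],[0,0,0]],[[0.003,-0.0003,0],[0,0,0]]])

```text
time: 16.17
tcp_pos: [430.9, 389.1, 13.5]
orientation: [0.706, -0.681, -0.191, 0.015]
force: [-11.6, -4.0, 5.9]
gripper_width: 7.6
```

```bash
python3 - <<'E'
from h import *
here()
E
```

```text
t 16.17 uvz [525.0439 247.7821  13.4982] F [-11.5517  -4.0296   5.8569] g 7.6021407883210435
```

Request:
apply_moves(steps=[[[-0.01,-0.002,0],[0,0,0]],[[-0.03,-0.008,0],[0,0,0]],[[-0.05,-0.02,0],[0,0,0.06]],[[-0.055,-0.05,0],[0,0,0.16]],[[-0.055,-0.085,0],[0,0,0.25]],[[-0.055,-0.12,0],[0,0,0.25]],[[-0.055,-0.15,0],[0,0,0.25]],[[-0.055,-0.15,0],[0,0,0.25]]], hand=70)

```text
time: 16.83
tcp_pos: [347.1, 365.4, 151.5]
orientation: [0.701, -0.698, -0.109, 0.099]
force: [0.6, 0.8, -0.0]
gripper_width: 59.1
```

```bash
python3 - <<'E'
from h import *
here();gouv(touv(500,265)[0],touv(500,265)[1],150,yaw=18.7);go(581,105,110,0);go(581,105,6,0)
E
```

```text
t 16.83 uvz [437.9728 249.3208 151.5429] F [ 0.6201  0.7621 -0.0346] g 59.08099840965353
t 16.83 shift [ 0.1172  0.003  -0.1404] turn [-0.0125  1.5387  0.0103]
t 16.83 shift [ 0.1477  0.0432 -0.3171] turn [-0.0147  1.865   0.0086]
t 16.83 shift [ 0.1462  0.1472 -0.3173] turn [-0.0147  1.865   0.0086]
```

Request:
apply_moves(steps=[[[0.01,0,-0.02],[0,0.08,0]],[[0.02,0,-0.045],[-0.014,0.2,0.008]],[[0.03,0,-0.07],[-0.014,0.32,0.008]],[[0.04,0,-0.095],[-0.014,0.44,0.008]],[[0.05,0,-0.12],[-0.014,0.56,0.008]],[[0.06,0,-0.145],[-0.014,0.68,0.008]],[[0.075,0,-0.17],[-0.014,0.8,0.008]],[[0.087,0,-0.195],[-0.014,0.92,0.008]],[[0.1,0,-0.22],[-0.014,1.04,0.008]],[[0.112,0,-0.245],[-0.014,1.16,0.008]],[[0.125,0,-0.27],[-0.014,1.28,0.008]],[[0.137,0,-0.295],[-0.014,1.4,0.008]],[[0.147,0,-0.317],[-0.014,1.52,0.008]],[[0.147,0,-0.317],[-0.014,1.64,0.008]],[[0.147,0,-0.317],[-0.014,1.76,0.008]],[[0.147,0,-0.317],[-0.014,1.865,0.008]],[[0.147,0,-0.317],[-0.014,1.865,0.008]],[[0.147,0,-0.317],[-0.014,1.865,0.008]]])

```text
time: 18.33
tcp_pos: [579.9, 104.5, 152.9]
orientation: [0.501, -0.5, 0.499, -0.5]
force: [-0.2, -0.3, 0.2]
gripper_width: 61.7
```

```bash
python3 - <<'E'
from h import *
here();s=snapshot("wrist")
w=cloud(s);m=((w[...,2]>36)&(w[...,2]<45)&(abs(w[...,0]-581)<30)&(abs(w[...,1]-105)<30))
if m.sum(): p=w[m];print(np.percentile(p,2,0),np.percentile(p,98,0))
for d in place_of("adapter_small_mid","wrist")[:2]: print(d["conf"],d["location"],ray(s,d["location"],21))
go(581,105,6,0)
E
```

```text
t 18.33 uvz [585.3369 -67.8027 152.8564] F [-0.2443 -0.3165  0.2084] g 61.712296304155416
[569.1037  93.8553  36.7837] [592.3627 117.832   42.7646]
0.76 [315.8, 191.8] [579.571  103.1432  21.    ]
t 18.43 shift [-0.0003  0.147   0.001 ] turn [-0.0013  0.003  -0.    ]
```

Request:
apply_moves(steps=[[[0,0.03,0],[0,0,0]],[[0,0.06,0],[0,0,0]],[[0,0.09,0],[0,0,0]],[[0,0.115,0],[0,0,0]],[[0,0.132,0],[0,0,0]],[[0,0.142,0],[0,0,0]],[[0,0.147,0],[0,0,0]],[[0,0.147,0],[0,0,0]]])

```text
time: 19.1
tcp_pos: [579.6, 104.8, 5.4]
orientation: [0.501, -0.501, 0.499, -0.499]
force: [-0.4, -0.3, 1.3]
gripper_width: 61.3
```

Request:
apply_moves(steps=[[[0,0,0],[0,0,0]],[[0,0,0],[0,0,0]],[[0,0,0],[0,0,0]],[[0,0,0],[0,0,0]],[[0,0,0],[0,0,0]],[[0,0,0],[0,0,0]],[[0,0,0],[0,0,0]],[[0,0,0],[0,0,0]]], hand=12, newtons=20)

```text
time: 19.77
tcp_pos: [580.1, 104.8, 5.9]
orientation: [0.501, -0.501, 0.499, -0.499]
force: [-0.7, 0.4, 4.4]
gripper_width: 25.4
```

```bash
python3 - <<'E'
from h import *
here();st=get_state();print(st["tcp_pos"])
go(500,262,150,18.7)
E
```

```text
t 19.77 uvz [585.5834 -67.5735   5.9357] F [-0.6552  0.4286  4.4334] g 25.4200255470368
[580.0847 104.7653   5.9357]
t 19.77 shift [-0.1576 -0.1442 -0.0793] turn [-0.0011 -0.3222  0.0002]
```

Gripped. Lift, then go to the rail viewing pose to check the large one.

Request:
apply_moves(steps=[[[0,-0.02,0],[0,0,0]],[[0,-0.05,0],[0,0,0]],[[0,-0.085,0],[0,0,0]],[[0,-0.12,-0.005],[0,0,0]],[[-0.02,-0.144,-0.015],[0,-0.05,0]],[[-0.05,-0.144,-0.03],[0,-0.12,0]],[[-0.08,-0.144,-0.045],[0,-0.2,0]],[[-0.11,-0.144,-0.06],[0,-0.26,0]],[[-0.135,-0.144,-0.07],[0,-0.322,0]],[[-0.15,-0.144,-0.077],[0,-0.322,0]],[[-0.157,-0.144,-0.079],[0,-0.322,0]],[[-0.157,-0.144,-0.079],[0,-0.322,0]],[[-0.157,-0.144,-0.079],[0,-0.322,0]]])

```text
time: 20.85
tcp_pos: [500.4, 261.1, 149.6]
orientation: [0.575, -0.575, 0.412, -0.413]
force: [0.6, 0.8, -0.7]
gripper_width: 25.5
```

```bash
python3 - <<'E'
from h import *
here();s=snapshot("wrist");w=cloud(s)
cv2.imwrite("pics/w6.png",cv2.resize(s["color"][0:220,240:400,::-1],None,fx=4,fy=2.7,interpolation=cv2.INTER_CUBIC))
for n,h in {"clip_small":21,"clip_medium":21,"clip_large":21,"adapter_medium_mid":21,"adapter_large_mid":21,"log_button_top":52}.items():
    for d in place_of(n,"wrist")[:1]: p=ray(s,d["location"],h);print(n,round(d["conf"],2),np.array(d["location"]),touv(*p[:2]))
m=(w[...,2]>40.6)&(w[...,2]<44.5);m[230:]=0
P=w[m];u,v=touv(P[:,0],P[:,1])
for v0 in (VL,VM):
    k=(abs(v-v0)<26)&(u>500)&(u<570)
    if k.any(): print("top ring u min",np.percentile(u[k],[0,2,10]),"v",np.percentile(v[k],[2,98]),k.sum())
gouv(U0-26-36,VS,90)
E
```

```text
t 20.85 uvz [554.5633 105.1428 149.6384] F [ 0.6119  0.7618 -0.7066] g 25.485976099061215
clip_small 0.7 [321.9 144.2] (np.float64(558.6351812597361), np.float64(153.3201938174298))
clip_medium 0.87 [320.6  98.5] (np.float64(555.8032399312897), np.float64(195.01899919562734))
clip_large 0.72 [317.3  33. ] (np.float64(550.9614072514662), np.float64(248.03162297085174))
adapter_medium_mid 0.69 [320.3  96.9] (np.float64(555.474591493848), np.float64(196.3967913070227))
adapter_large_mid 0.71 [314.9  33.3] (np.float64(548.8991856571124), np.float64(247.73716505981835))
log_button_top 0.82 [351.7 190.4] (np.float64(586.538689261272), np.float64(116.69157900864317))
top ring u min [531.6139 532.6817 534.0695] v [227.8191 265.8004] 521
top ring u min [538.699  539.5701 541.089 ] v [181.1128 214.6942] 322
t 21.2 shift [-0.0487  0.0598 -0.0309] turn [-0.0005 -1.5395  0.0012]
```

View pics/w6.png

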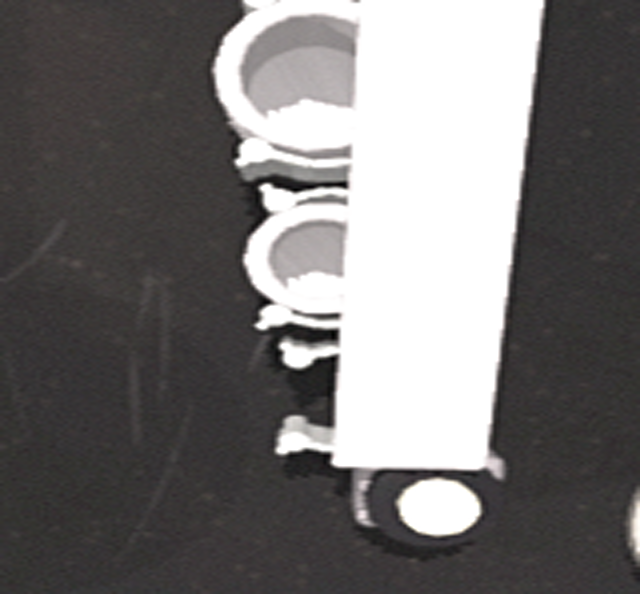

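The crop shows the large adapter seated at (290,80). Its front stands 7.0 mm ahead of the medium one's, exactly the nominal difference, so it is home. Now the small one goes in front of its clip.

Request:
apply_moves(steps=[[[0,0,-0.02],[0,-0.06,0]],[[0,0,-0.05],[0,-0.18,0]],[[-0.01,0,-0.075],[0,-0.3,0]],[[-0.01,0,-0.09],[0,-0.42,0]],[[-0.02,0,-0.09],[0,-0.54,0]],[[-0.02,0,-0.09],[0,-0.66,0]],[[-0.03,0,-0.09],[0,-0.78,0]],[[-0.03,0,-0.09],[0,-0.9,0]],[[-0.04,0,-0.09],[0,-1.02,0]],[[-0.04,0,-0.08],[0,-1.14,0]],[[-0.048,0,-0.07],[0,-1.26,0]],[[-0.048,0.01,-0.06],[0,-1.38,0]],[[-0.048,0.03,-0.05],[0,-1.48,0]],[[-0.048,0.05,-0.04],[0,-1.54,0]],[[-0.048,0.06,-0.037],[0,-1.54,0]],[[-0.048,0.06,-0.037],[0,-1.54,0]],[[-0.048,0.06,-0.037],[0,-1.54,0]]])

```text
time: 22.62
tcp_pos: [449.8, 294.0, 89.4]
orientation: [-0.699, 0.7, 0.103, -0.103]
force: [0.1, -1.1, -0.8]
gripper_width: 25.4
```

```bash
python3 - <<'E'
from h import *
here();gouv(U0-26-42,152.2,7,yaw=106.82)
E
```

```text
t 22.62 uvz [515.5766 151.2508  89.3696] F [ 0.1494 -1.1113 -0.7843] g 25.37806987007067
t 22.62 shift [0.0008 0.0824 0.001 ] turn [ 0.0005 -0.0017 -0.0009]
```

Request:
apply_moves(steps=[[[0.001,0.02,0.001],[0,0,0]],[[0.001,0.04,0.001],[0,0,0]],[[0.001,0.056,0.001],[0,0,0]],[[0.001,0.068,0.001],[0,0,0]],[[0.001,0.076,0.001],[0,0,0]],[[0.001,0.081,0.001],[0,0,0]],[[0.001,0.0825,0.001],[0,0,0]],[[0.001,0.0825,0.001],[0,0,0]],[[0.001,0.0825,0.001],[0,0,0]]])

```text
time: 23.37
tcp_pos: [451.0, 295.4, 7.6]
orientation: [-0.699, 0.7, 0.103, -0.103]
force: [0.3, 0.3, -0.7]
gripper_width: 25.4
```

Request:
apply_moves(steps=[[[0,0,0],[0,0,0]],[[0,0,0],[0,0,0]],[[0,0,0],[0,0,0]],[[0,0,0],[0,0,0]]], hand=45)

```text
time: 23.7
tcp_pos: [451.2, 295.5, 8.0]
orientation: [-0.7, 0.7, 0.103, -0.102]
force: [0.3, -1.0, -0.8]
gripper_width: 39.4
```

Request:
apply_moves(steps=[[[-0.01,0,0],[0,0,0]],[[-0.025,0,0],[0,0,0]],[[-0.042,-0.004,0],[0,0,0]],[[-0.045,-0.008,0],[0,0,-0.05]],[[-0.045,-0.008,0],[0,0,-0.1]],[[-0.045,-0.008,0],[0,0,-0.1]]])

```text
time: 24.2
tcp_pos: [405.3, 281.9, 15.5]
orientation: [0.704, -0.694, -0.138, 0.068]
force: [-1.4, 0.1, -0.2]
gripper_width: 39.7
```

Request:
apply_moves(steps=[[[0,0,0],[0,0,0]],[[0,0,0],[0,0,0]],[[0,0,0],[0,0,0]],[[0,0,0],[0,0,0]],[[0,0,0],[0,0,0]],[[0,0,0],[0,0,0]],[[0,0,0],[0,0,0]]], hand=8)

```text
time: 24.78
tcp_pos: [405.5, 281.9, 15.4]
orientation: [0.704, -0.694, -0.138, 0.068]
force: [0.0, -0.2, 0.2]
gripper_width: 7.0
```

```bash
python3 - <<'E'
from h import *
here();s=snapshot("wrist")
for n in ["adapter_small_mid"]:
    for d in place_of(n,"wrist")[:2]: p=ray(s,d["location"],21);print(n,round(d["conf"],2),touv(*p[:2]))
w=cloud(s);m=(w[...,2]>35)&(w[...,2]<44);P=w[m];u,v=touv(P[:,0],P[:,1]);k=(abs(u-516)<25)&(abs(v-152)<25)
if k.any():print(k.sum(),np.percentile(u[k],[2,98]),np.percentile(v[k],[2,98]))
for q in (490,516):gouv(q,152.2,15,tilt=6)
E
```

```text
t 24.78 uvz [469.7235 152.5086  15.3704] F [ 0.0382 -0.1872  0.2067] g 7.020096614316344
adapter_small_mid 0.65 (np.float64(518.6638742308589), np.float64(153.72163825378937))
979 [504.749 527.188] [140.3054 164.3553]
t 24.88 shift [ 0.0203  0.0024 -0.0003] turn [ 0.0007 -0.0011 -0.0047]
t 24.88 shift [ 0.0461  0.005  -0.0003] turn [ 0.0007 -0.0011 -0.0047]
```

Request:
apply_moves(steps=[[[0.008,0.001,0],[0,0,0]],[[0.015,0.002,0],[0,0,0]],[[0.02,0.0024,0],[0,0,0]],[[0.0225,0.0027,0],[0,0,0]],[[0.025,0.003,0],[0,0,0]],[[0.0275,0.0032,0],[0,0,0]],[[0.03,0.0035,0],[0,0,0]],[[0.0325,0.0037,0],[0,0,0]],[[0.035,0.004,0],[0,0,0]],[[0.0375,0.0042,0],[0,0,0]],[[0.04,0.0045,0],[0,0,0]],[[0.0425,0.0047,0],[0,0,0]],[[0.045,0.005,0],[0,0,0]],[[0.046,0.005,0],[0,0,0]]])

```text
time: 26.05
tcp_pos: [450.1, 295.4, 15.1]
orientation: [0.704, -0.694, -0.138, 0.068]
force: [0.1, 1.0, -0.3]
gripper_width: 7.1
```

```bash
python3 - <<'E'
from h import *
here()
for q in (527,535):gouv(q,152.2,15,tilt=6)
E
```

```text
t 26.05 uvz [516.3459 152.4667  15.0865] F [ 0.1484  0.9846 -0.3399] g 7.130350176028958
t 26.05 shift [ 0.0106  0.0012 -0.0003] turn [ 0.0007 -0.0012 -0.0043]
t 26.05 shift [ 0.0186  0.002  -0.0002] turn [ 0.0007 -0.0012 -0.0043]
```

Request:
apply_moves(steps=[[[0.002,0.0002,0],[0,0,0]],[[0.004,0.0004,0],[0,0,0]],[[0.006,0.0006,0],[0,0,0]],[[0.008,0.0008,0],[0,0,0]],[[0.01,0.0009,0],[0,0,0]],[[0.012,0.0009,0],[0,0,0]]])

```text
time: 26.55
tcp_pos: [460.4, 298.4, 14.8]
orientation: [0.703, -0.694, -0.137, 0.069]
force: [-4.9, -2.3, 2.3]
gripper_width: 7.1
```

```bash
python3 - <<'E'
from h import *
here()
for q in (533,537,540):gouv(q,152.2,15,tilt=6)
E
```

```text
t 26.55 uvz [527.0466 152.4159  14.82  ] F [-4.904  -2.2955  2.2525] g 7.080368584246698
t 26.55 shift [ 0.0059  0.0004 -0.0002] turn [ 0.0009 -0.0011 -0.0075]
t 26.55 shift [ 0.0099  0.0008 -0.0002] turn [ 0.0009 -0.0011 -0.0075]
t 26.55 shift [ 0.0129  0.0011 -0.0002] turn [ 0.0009 -0.0011 -0.0075]
```

Request:
apply_moves(steps=[[[0.0015,0,0],[0,0,-0.005]],[[0.003,0,0],[0,0,-0.007]],[[0.0045,0.0002,0],[0,0,-0.007]],[[0.006,0.0004,0],[0,0,-0.007]],[[0.0075,0.0006,0],[0,0,-0.007]]])

```text
time: 26.97
tcp_pos: [467.5, 300.6, 14.8]
orientation: [0.704, -0.694, -0.139, 0.066]
force: [-0.9, -0.7, -0.4]
gripper_width: 7.0
```

```bash
python3 - <<'E'
from h import *
here()
for q in (537,540):gouv(q,152.2,15,tilt=6)
E
```

```text
t 26.97 uvz [534.4691 152.4353  14.8158] F [-0.8631 -0.7211 -0.4375] g 6.958745059633961
t 26.97 shift [ 0.0025  0.0001 -0.0002] turn [ 0.0009 -0.001  -0.0007]
t 26.97 shift [ 0.0055  0.0004 -0.0002] turn [ 0.0009 -0.001  -0.0007]
```

Clicked past the lips. Next, on to the stop.

Request:
apply_moves(steps=[[[0.0012,0,0],[0,0,0]],[[0.0024,0.0001,0],[0,0,0]],[[0.0036,0.0002,0],[0,0,0]],[[0.0045,0.0002,0],[0,0,0]]])

```text
time: 27.3
tcp_pos: [471.1, 301.7, 14.8]
orientation: [0.704, -0.694, -0.139, 0.067]
force: [-5.7, -2.0, 4.3]
gripper_width: 6.8
```

Request:
apply_moves(steps=[[[0.001,0,0],[0,0,0]],[[0.002,0,0],[0,0,0]],[[0.003,0,0],[0,0,0]]])

```text
time: 27.55
tcp_pos: [471.3, 301.8, 14.4]
orientation: [0.703, -0.694, -0.137, 0.069]
force: [-12.7, -5.2, 9.9]
gripper_width: 7.1
```

```bash
python3 - <<'E'
from h import *
here()
E
```

```text
t 27.55 uvz [538.4534 152.5027  14.4393] F [-12.7187  -5.246    9.9298] g 7.0549170181073615
```

Request:
apply_moves(steps=[[[-0.01,-0.001,0],[0,0,0]],[[-0.03,-0.003,0],[0,0,0]],[[-0.05,-0.015,0],[0,0,0.05]],[[-0.055,-0.045,0],[0,0,0.1]],[[-0.055,-0.08,0],[0,0,0.1]],[[-0.055,-0.11,0],[0,0,0.1]],[[-0.055,-0.135,0],[0,0,0.1]],[[-0.055,-0.135,0],[0,0,0.1]]], hand=0)

```text
time: 28.22
tcp_pos: [410.1, 284.0, 149.4]
orientation: [0.7, -0.699, -0.106, 0.101]
force: [0.6, 0.6, 0.8]
gripper_width: 0.6
```

```bash
python3 - <<'E'
from h import *
here();gouv(556,104,150,yaw=16.82)
E
```

```text
t 28.22 uvz [474.781  153.1806 149.4227] F [0.5609 0.6254 0.8397] g 0.5550122748012387
t 28.22 shift [ 0.0812  0.     -0.0491] turn [-0.0053  1.5703  0.0059]
```

Request:
apply_moves(steps=[[[0.005,0,-0.005],[0,0.1,0]],[[0.01,0,-0.01],[-0.005,0.22,0.006]],[[0.015,0,-0.02],[-0.005,0.34,0.006]],[[0.02,0,-0.03],[-0.005,0.46,0.006]],[[0.03,0,-0.04],[-0.005,0.58,0.006]],[[0.035,0,-0.049],[-0.005,0.7,0.006]],[[0.04,0,-0.049],[-0.005,0.82,0.006]],[[0.05,0,-0.049],[-0.005,0.94,0.006]],[[0.06,0,-0.049],[-0.005,1.06,0.006]],[[0.07,0,-0.049],[-0.005,1.18,0.006]],[[0.08,0,-0.049],[-0.005,1.3,0.006]],[[0.081,0,-0.049],[-0.005,1.42,0.006]],[[0.081,0,-0.049],[-0.005,1.53,0.006]],[[0.081,0,-0.049],[-0.005,1.57,0.006]],[[0.081,0,-0.049],[-0.005,1.57,0.006]],[[0.081,0,-0.049],[-0.005,1.57,0.006]]])

```text
time: 29.55
tcp_pos: [502.0, 260.5, 149.5]
orientation: [0.568, -0.568, 0.421, -0.421]
force: [0.2, -0.0, -0.1]
gripper_width: 0.8
```

```bash
python3 - <<'E'
from h import *
here();s=snapshot("wrist");w=cloud(s)
cv2.imwrite("pics/w7.png",cv2.resize(s["color"][0:220,240:400,::-1],None,fx=4,fy=2.7,interpolation=cv2.INTER_CUBIC))
for n,h in {"adapter_small_mid":21,"adapter_medium_mid":21,"adapter_large_mid":21,"log_button_top":52}.items():
    for d in place_of(n,"wrist")[:1]: p=ray(s,d["location"],h);print(n,round(d["conf"],2),touv(*p[:2]))
m=(w[...,2]>40.6)&(w[...,2]<44.5);m[230:]=0
P=w[m];u,v=touv(P[:,0],P[:,1])
for v0,r in ((247.5,17),(197,14),(152.4,11)):
    k=(abs(v-v0)<r)&(u>500)&(u<570)
    if k.any(): print("top ring u min",np.percentile(u[k],[0,2,10]),"v",np.percentile(v[k],[2,98]),k.sum())
m=(w[...,2]>50.6)&(w[...,2]<55);m[230:]=0;P=w[m];u,v=touv(P[:,0],P[:,1]);k=(abs(u-586)<20)&(abs(v-118)<20)
print("button",u[k].min(),u[k].max(),v[k].min(),v[k].max(),np.median(P[k][:,2]))
gouv(586.2,117,60,yaw=16.82)
E
```

```text
t 29.55 uvz [555.9136 104.1045 149.5182] F [ 0.1686 -0.0165 -0.1067] g 0.7890355397999639
adapter_small_mid 0.79 (np.float64(561.2816739379965), np.float64(154.48891456065343))
adapter_medium_mid 0.72 (np.float64(555.1477516133043), np.float64(197.41202666669707))
adapter_large_mid 0.67 (np.float64(554.5957652366174), np.float64(194.21099807375117))
log_button_top 0.52 (np.float64(586.142357325477), np.float64(117.35179836940998))
top ring u min [532.4149 532.7259 534.1251] v [230.6021 264.0645] 394
top ring u min [538.5626 539.4232 540.3606] v [183.4129 210.4832] 250
top ring u min [546.5914 546.6128 547.5338] v [141.4754 163.0922] 157
button 576.4983604618857 592.098814308308 110.15789953441234 126.21826982092989 51.62191968614823
t 29.8 shift [-0.0128  0.09    0.0304] turn [-0.0002  0.001  -0.0003]
```

View pics/w7.png

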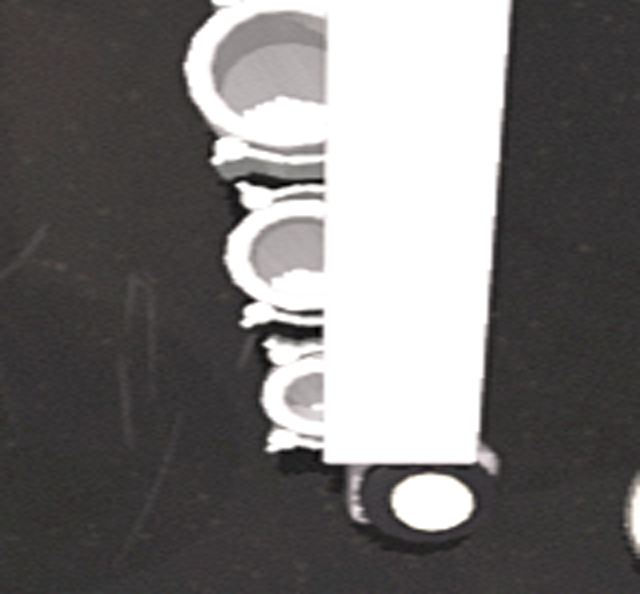

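The crop shows all three adapters seated, with fronts at u 532.5, 539.4 and 546.6. The nominal 7 mm steps hold, so all are home. The button is at (432,500). I'll press it.

Request:
apply_moves(steps=[[[-0.006,0.01,0.012],[0,0,0]],[[-0.013,0.03,0.029],[0,0,0]],[[-0.0133,0.055,0.029],[0,0,0]],[[-0.0133,0.075,0.029],[0,0,0]],[[-0.0133,0.087,0.029],[0,0,0]],[[-0.0133,0.092,0.029],[0,0,0]],[[-0.0133,0.092,0.029],[0,0,0]],[[-0.0133,0.092,0.029],[0,0,0]]])

```text
time: 30.47
tcp_pos: [526.3, 281.8, 58.8]
orientation: [0.568, -0.568, 0.421, -0.421]
force: [0.5, 0.8, 0.3]
gripper_width: 0.5
```

```bash
python3 - <<'E'
from h import *
here();gouv(585,117.5,46,yaw=16.82)
E
```

```text
t 30.47 uvz [585.3431 117.484   58.7597] F [0.5213 0.8009 0.3434] g 0.547726480831936
t 30.47 shift [-0.      0.0128 -0.0004] turn [-0.0012  0.0011 -0.0003]
```

Request:
apply_moves(steps=[[[0,0.003,0],[0,0,0]],[[0,0.006,0],[0,0,0]],[[0,0.008,0],[0,0,0]],[[0,0.01,0],[0,0,0]],[[0,0.012,0],[0,0,0]],[[0,0.0135,0],[0,0,0]],[[0,0.0145,0],[0,0,0]]])

```text
time: 31.05
tcp_pos: [527.2, 282.1, 46.1]
orientation: [0.569, -0.567, 0.421, -0.422]
force: [-6.3, -2.9, 22.3]
gripper_width: 0.6
```

Request:
apply_moves(steps=[[[0,0.001,0],[0,0,0]],[[0,0.002,0],[0,0,0]],[[0,0.002,0],[0,0,0]]])

```text
time: 31.3
tcp_pos: [527.2, 282.1, 46.2]
orientation: [0.569, -0.568, 0.421, -0.422]
force: [-7.3, -3.3, 18.7]
gripper_width: 0.8
```

```bash
python3 - <<'E'
from h import *
here()
E
```

```text
t 31.3 uvz [586.3139 117.4711  46.202 ] F [-7.2625 -3.2818 18.6649] g 0.7942643522309322
```

The button bottomed at z≈46.1 mm, which is the full 6 mm. I'll lift off and check.

Request:
apply_moves(steps=[[[0,-0.004,0],[0,0,0]],[[0,-0.01,0],[0,0,0]],[[0,-0.03,0],[0,0,0]],[[0.006,-0.06,-0.01],[0,0,0]],[[0.012,-0.085,-0.025],[0,0,0]],[[0.014,-0.103,-0.03],[0,0,0]],[[0.014,-0.103,-0.03],[0,0,0]],[[0.014,-0.103,-0.03],[0,0,0]]])

```text
time: 31.97
tcp_pos: [502.9, 260.0, 149.8]
orientation: [0.569, -0.567, 0.42, -0.422]
force: [0.8, -1.1, -0.6]
gripper_width: 0.3
```

```bash
python3 - <<'E'
from h import *
here();s=snapshot("wrist");w=cloud(s)
m=(w[...,2]>40.6)&(w[...,2]<44.5);m[230:]=0
P=w[m];u,v=touv(P[:,0],P[:,1])
for v0,r in ((247.5,17),(197,14),(152.4,11)):
    k=(abs(v-v0)<r)&(u>500)&(u<570)
    if k.any(): print("front u",np.percentile(u[k],[0,2,10]),k.sum())
m=(w[...,2]>44.5)&(w[...,2]<55);m[230:]=0;P=w[m];u,v=touv(P[:,0],P[:,1]);k=(abs(u-586)<8)&(abs(v-118)<6)
print("button z",np.median(P[k][:,2]))
for c in ("scene","top"):
    s=snapshot(c)
    for n in ("jar","weight","timer","petri"):
        for d in place_of(n,c)[:1]: print(c,n,round(d["conf"],2),ray(s,d["location"],0)[:2])
E
```

```text
t 31.97 uvz [556.6312 103.388  149.8126] F [ 0.789  -1.0632 -0.5756] g 0.3368628544200477
front u [532.1034 532.4182 533.9704] 404
front u [538.9122 539.0621 540.599 ] 251
front u [545.9921 546.047  547.7907] 151
button z 51.65584175767751
scene jar 0.91 [422.7782 536.4749]
scene weight 0.54 [682.6368  84.2079]
scene timer 0.67 [ 501.3789 -314.272 ]
scene petri 0.66 [506.0834 323.6982]
top jar 0.63 [418.2189 532.0004]
top weight 0.49 [674.3005  85.8998]
top timer 0.89 [ 486.9919 -327.7099]
```

```bash
python3 -c "
from h import *
print(sign_off());here()"
```

```text
the job is handed in; nothing more can be done
None
the job is handed in; nothing more can be done
```

I pushed the large and then the small adapter into their clips with nearly closed fingertips, then pressed the button once fully down and let it come up. The job is handed in at about 32 s of the 61 s.

**Adapters:** Each adapter met the lips and snapped past them, then stopped firmly under about 12–14 N of horizontal push. With upward rubbing on the fingers, the wrist reading was about 17 N at most during these pushes. The last wrist-camera check puts the three adapter fronts at 532.4, 539.1 and 546.0 mm along the rail's x. The steps of about 7 mm match the nominal ones, so all three are fully home.

**Button:** It bottomed at about 46.1 mm, which is its full 6 mm of travel, at about 22 N. It read 51.7 mm high again after release.

**Bystanders:**
- **Jar, weight and timer:** these were found near their first positions. The detector scatter was about 5–15 mm, so that check is coarse.
- **Glass dish:** the final check did not confirm it. The scene camera put it at a clearly wrong place, about (506, 324), which lies on the rail, and the top camera did not find it. No motion was planned to touch it, and I saw no sign that anything did.

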